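Emboss a card with the hand presser

TASK

Take the blue-handled hand presser from its sloped rest and press its flat foot squarely down on the card on the sprung plate, until the plate is level and fully down, flush with the grey frame round it; keep it down for about a second. Then let the plate spring back up and put the presser back on its sloped rest as it stood, and let go. Leave the stapler, mug, sticky notes and eraser where they are.

Things in the scene. Friction and masses are not known exactly. Their poses are not given: they have to be found in the camera images.
- presser_grip (a point): Centre of the presser's handle, a blue block with flat sides, 36 (x) x 24 (y) x 60 mm (z), to be gripped across the 24 mm (along y). z points from the foot up along the handle; the point is 64 mm above the foot's underside, 30 mm below the handle's top. Loose, about 0.35 kg, mostly in the foot. On its rest the presser leans 30 degrees: its z leans toward the rest's -x.
- presser_foot (a point): Centre of the flat underside of the presser's foot, same axes as presser_grip. The foot is square steel, 54 x 54 x 14 mm, joined to the handle by a dark neck; the presser is 94 mm tall in all.
- rest_seat (a point): Where the centre of the foot's underside belongs, on the sloping sheet (78 x 80 mm) of the rest, 50 mm above the table. Axes as rest; the sheet's outward normal is (-sin 30, 0, cos 30 degrees). A lip 10 mm high along the lower edge stops the foot (27.3 mm downhill of this point); side lips 8 mm high leave 6 mm beside the foot; the uphill side is open.
- rest: The presser's sloped rest, fixed: a white bent-sheet stand, 90 x 84 mm; origin at the centre of its underside, z up. Its 30-degree slope falls toward its -x (roughly toward the robot).
- plate_top (a point): Centre of the top face of the embossing base's sprung plate, z out of the plate. Steel, 79 x 79 mm, a light card held on it by four brass corner clips. It stands 10 mm proud of its frame (44 mm above the table) and goes down 10 mm until flush (34 mm). It can also rock up to 0.15 rad about its own x and y, sprung at 2 N m/rad.
- press_plate (a joint): How far the plate is pressed down: 0 up, 0.010 m at the bottom, against a spring (about 3 N at first, 12 N at the bottom, then a hard stop).
- press: The embossing base, fixed: grey square frame 124 x 124 mm, 34 mm high, square opening 83 mm; origin at the centre of its underside, sides along its x and y.
- stapler: Red and black stapler, 148 x 37 x 40 mm, loose bystander; origin at the centre of its underside.
- mug: White mug, 92 x 127 x 95 mm, loose bystander; origin at the centre of its underside.
- sticky_pad: Pad of yellow sticky notes, 76 x 76 x 18 mm, loose bystander; origin at the centre of its underside.
- eraser: Blue and white eraser, 48 x 23 x 13 mm, loose bystander; origin at the centre of its underside.

How it is judged (in metres and radians):
On the way, in this order (a step that is already met when the one before it is completed fails the run):
1. the presser is taken off its rest (distance between presser_foot and rest_seat above 0.06 m), for 0.1 s.
2. the presser holds the plate fully down (within 1.2 mm of its stop) and level (within 0.05 rad) for 0.7 s (value of joint press_plate above 0.0088 m and angle between plate_top's own z axis and vertical below 0.05 rad and contact force between presser and press above 3 N), for 0.7 s.
At the end, for the whole second after the job is handed in: The plate is up again (within 2 mm); the presser lies still with its foot flat on the sloped rest between the lips, underside centre within 15 mm of the seat point and leaning 30 degrees from vertical (within 6 degrees); it is released (value of joint press_plate below 0.002 m and distance between presser_foot and rest_seat below 0.015 m and angle between presser_foot's own z axis and vertical between 0.42 and 0.63 rad and contact force between presser and rest above 0.5 N and linear speed of presser below 0.02 m/s); the robot touches nothing.
It fails at once if the stapler is pushed more than 30 mm from where it stood (distance of stapler from where it was at the start of the episode above 0.03 m).
It fails at once if the mug is pushed more than 30 mm from where it stood (distance of mug from where it was at the start of the episode above 0.03 m).
It fails at once if the sticky pad is pushed more than 30 mm from where it stood (distance of sticky_pad from where it was at the start of the episode above 0.03 m).
It fails at once if the eraser is pushed more than 30 mm from where it stood (distance of eraser from where it was at the start of the episode above 0.03 m).
It also fails if it takes over 58 s, if anything falls off the work surface, if the arm or the gripper's body presses on something with over 40 N, if the wrist force passes 120 N, or if a joint passes its speed limit or range.

ROBOT

A 6-joint arm with a two-finger parallel gripper is mounted at the origin on a cart in front of the work surface, level with it; the furniture and walls round the work are solid. World frame = base frame: x ahead of the robot, y to its left, z up, the work surface at z = 0. Lengths are in mm, angles in degrees, forces in N, time in s.
With the tool pointing down it reaches from about 325 to 925 mm from the base axis. Payload 3.1 kg.
Tool frame: the origin (TCP) lies at the very end of the fingers, on their centre line; the grasp point (between the pads) lies grasp_offset behind it (grasp_offset is the distance from the TCP to the grasp point, in mm); z points along the fingers, x is the direction in which the jaws open and shut, and the axes are right-handed (so a half turn about z gives the same grasp; the last joint's range is limited). The gripper opens to 85 mm and grips with 20 to 120 N. Pads are 22 mm wide; open, the fingers measure 114 mm over their backs; the gripper's body (76 mm by 85 mm) begins 54 mm behind the grasp point. The pads swing forward as they close: fully open they stand 13 mm farther back than shut.
Start: joints at [-6.429, 12.427, 92.441, -0, 75.132, -6.429], TCP at [625.011, 0.021, 231.3] pointing down, gripper open.
Joint ranges: [-157.48, 157.48], [-44.54, 120.13], [17.64, 146.25], [-64.5, 244.5], [7.68, 150.69], [-147.95, 147.95]. Speed limits (degrees/s): [159.86, 159.86, 180, 180, 180, 180].

INTERFACE

Orientations are given as [roll, pitch, yaw] about the fixed x, y, z axes, in that order (R = Rz(yaw) Ry(pitch) Rx(roll)).
In Python, from station import * gives the robot as it stands. Calls block until the motion is done:
- goto(position, orientation): joint-space move of the TCP to a pose.
- move_l(position, attitude=None, speed=150): straight line of the TCP; attitude=None keeps the orientation; speed is the mean speed in mm/s.
- move_j(angles): joint-space move.
- grip(opening, squeeze=None): finger opening in mm; squeeze is the grip in N (None keeps the last); returns when the fingers have stopped.
- wait(seconds).
- solve_ik(position, orientation): joint angles nearest the present ones, or None.
- get_obs(): the state.
- get_image(name): name is "scene" or "side" or "wrist"; returns the picture (400x640x3 uint8, red, green, blue); there is no depth.
- get_calibration(name): a dict with "fx", "fy", "cx", "cy" (pixels), "D" ([k1, k2, p1, p2, k3] as OpenCV has them; the pictures are not rectified), "R" (3x3) and "t" (3): a world point X has camera coordinates R X + t; the wrist camera has in their place "mount" (4x4, takes a point from camera to tool coordinates, whose origin is the TCP and whose axes are the tool frame's). Camera axes: x right, y down, z forward; pixel columns grow to the right and rows downward; lengths in mm; the calibration is good to about 2 mm. A picture is of the moment at which its call begins: read the wrist's pose just before it. get_calibration takes no time and is no camera call.
A pose or a line that the arm cannot do raises Unreachable and nothing moves.
- sign_off(): hands the job in, once; it reports no verdict.
Trained networks look in the newest picture that a camera, given by its name, has taken for a name from the list of things; names that differ only in an ending like _2 or _b are one class to them, and where a whole thing is asked for, a point or a joint stands for the part that bears it (a point fixed in the world has none). Each returns a list of dicts, best first, with "score" (0 to 1); they miss things now and then, are a little off and sometimes report something else, mostly with a low value. They report only what shows in the picture. A call takes as long as a camera call.
- spot_in(name, camera): "extent" ([centre column, centre row, width, height] in pixels, round what is visible of it).
- regions_of(name, camera): "region" (400x640 bool, what is visible of it) and "extent" ([centre column, centre row, width, height] in pixels, round what is visible of it).
The state is a dict: "t": time; "joint_pos": joint angles; "qvel": joint speeds; "effort": joint torques, N m; "tcp_pos": TCP position; "ee_rot": TCP orientation; "wrist_force": force on the tool from outside, world axes, zero at the start; "moment": the same for the moment, N m; "grip_width": finger opening in mm.
Only numpy, scipy, OpenCV 4.12 (cv2) and the standard library are available. Lean on these libraries where they do the work, as an engineer would, in place of code of your own. Each camera call takes 0.05 s, during which the arm holds its last target.

## Working session

There is one attempt and no reset: what is moved stays moved. The work goes in short steps, each a Python script; the robot and the scene stay as the last script left them, time stands still between calls to the robot, and variables do not carry over. Pictures are saved under pics/ and viewed, and the job is handed in when it is done.

```bash
ls; mkdir -p pics
python3 - <<'E'
from station import *
import cv2
o=get_obs(); print({k:(v if not hasattr(v,'round') else v) for k,v in o.items()})
for n in ["scene","side","wrist"]:
    im=get_image(n); cv2.imwrite(f"pics/a_{n}.png",im[:,:,::-1]); print(n,get_calibration(n))
    for th in ["presser_grip","rest","press","plate_top","mug","stapler"]:
        print(th,[(d['score'],d['extent']) for d in spot_in(th,n)][:2])
E
```

```text
pics
{'t': 0.0, 'joint_pos': array([-6.42975169e+00,  1.24756129e+01,  9.25291420e+01,  2.25219942e-03,
        7.51334772e+01, -6.42645274e+00]), 'qvel': array([-0.00187971,  0.02247321, -0.07721409,  0.1164201 , -0.10834676,
       -0.0770948 ]), 'effort': array([-2.90135131e-04, -3.96841800e+01, -3.03850436e+01, -2.80225659e-04,
        9.87685227e-03,  9.68610237e-06]), 'tcp_pos': array([6.24175627e+02, 1.14012000e-01, 2.29974639e+02]), 'ee_rot': array([-1.79982366e+02,  1.37120006e-01, -3.85832078e-03]), 'wrist_force': array([-0.70888294,  0.87566323, -0.27938301]), 'moment': array([-0.01615113,  0.04054972,  0.00232235]), 'grip_width': 85.31408251975026}
scene {'fx': 462.38802869147213, 'fy': 462.38802869147213, 'cx': 325.5111376992478, 'cy': 200.90936994404962, 'D': array([-0.07721877,  0.        ,  0.        ,  0.        ,  0.        ]), 'R': array([[-0.66254783, -0.74872251,  0.02109443],
       [-0.31416977,  0.25222408, -0.9152488 ],
       [ 0.67994686, -0.61302334, -0.4023365 ]]), 't': array([ 325.79888565,  228.54427808, 1110.84363276])}
presser_grip [(0.74, [298.5, 199
[... 1038 characters left out ...]
907476429746, 'cy': 200.2677041934477, 'D': array([-0.05809437,  0.        ,  0.        ,  0.        ,  0.        ]), 'mount': array([[ 9.99999746e-01, -6.68443633e-04,  2.45727196e-04,
        -4.53162037e-01],
       [ 5.64262042e-04,  9.54163447e-01,  2.99285480e-01,
        -7.56096757e+01],
       [-4.34519382e-04, -2.99285265e-01,  9.54163582e-01,
        -1.42063031e+02],
       [ 0.00000000e+00,  0.00000000e+00,  0.00000000e+00,
         1.00000000e+00]])}
presser_grip [(0.89, [228.9, 125.9, 114.4, 58.2])]
rest [(0.68, [263.0, 125.8, 78.8, 84.7])]
press [(0.57, [268.9, 324.4, 97.5, 78.1])]
plate_top [(0.75, [268.2, 339.1, 63.5, 49.7])]
mug []
stapler [(0.82, [135.1, 5.0, 98.3, 7.1])]
```

View pics/a_scene.png

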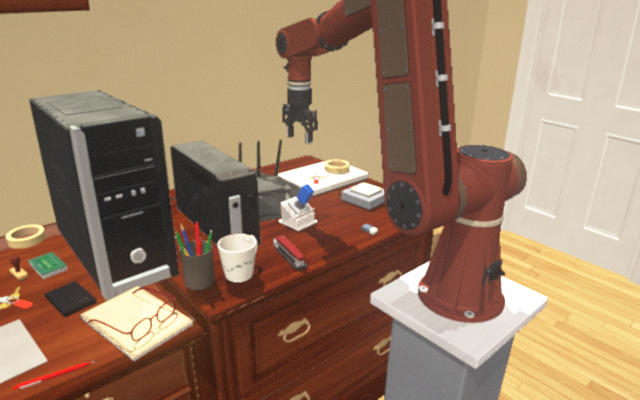

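View pics/a_side.png

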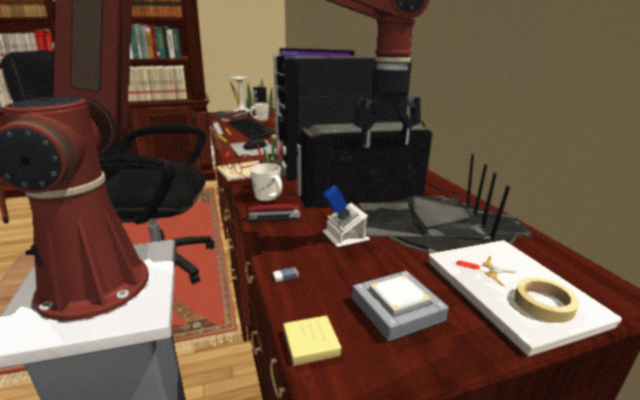

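View pics/a_wrist.png

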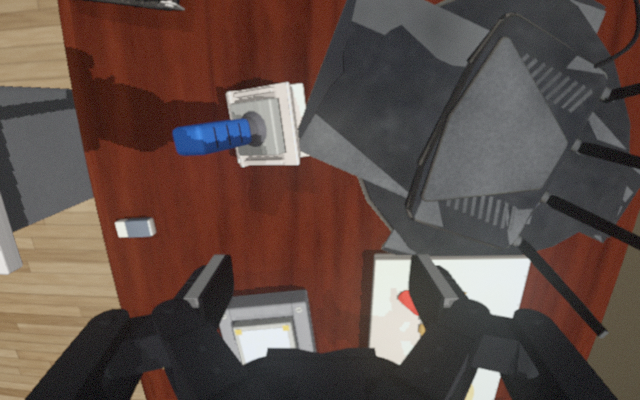

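The wrist view shows the presser handle at (212,137) leaning image-left (toward the robot), with its foot on the rest at about (265,125). The embossing base is at the lower left, about (268,330), and the eraser is at (135,227). Next I'll get rough positions and then take closer views.

```bash
cat > h.py <<'E'
import numpy as np, cv2
from scipy.spatial.transform import Rotation as Rn
from station import *
def cam(name,obs=None):
    c=get_calibration(name); K=np.array([[c['fx'],0,c['cx']],[0,c['fy'],c['cy']],[0,0,1.]])
    if name=='wrist':
        o=obs or get_obs()
        T=np.eye(4); T[:3,:3]=Rn.from_euler('xyz',o['ee_rot'],degrees=True).as_matrix(); T[:3,3]=o['tcp_pos']
        W=np.linalg.inv(T@np.array(c['mount'])); R,t=W[:3,:3],W[:3,3]
    else: R,t=np.array(c['R']),np.array(c['t'])
    return dict(K=K,D=np.array(c['D']),R=R,t=t)
def proj(C,X):
    return cv2.projectPoints(np.float64(X).reshape(-1,1,3),cv2.Rodrigues(C['R'])[0],C['t'],C['K'],C['D'])[0].reshape(-1,2)
def ray(C,uv):
    p=cv2.undistortPoints(np.float64(uv).reshape(-1,1,2),C['K'],C['D']).reshape(-1,2)
    d=np.c_[p,np.ones(len(p))]@C['R']; return -C['R'].T@C['t'], d
def onplane(C,uv,z):
    o,d=ray(C,uv); return o+d*((z-o[2])/d[:,2])[:,None]
E
python3 - <<'E'
from h import *
C=cam('wrist');S=cam('side')
print('rest w',onplane(C,[[265,125]],45)); print('side rest',onplane(S,[[347,226]],40))
print('press side',onplane(S,[[399.4,295.8]],44)); print('press w',onplane(C,[[268,345]],44))
print('eraser',onplane(S,[[286,274]],6),'stapler',onplane(S,[[273,214]],20),'pad',onplane(S,[[312,340]],15),'mug',onplane(S,[[267,182]],50))
E
```

```text
rest w [[566.00019825  55.81687536  45.        ]]
side rest [[555.78185719  29.01799459  40.        ]]
press side [[ 542.26318783 -252.88274852   44.        ]]
press w [[ 553.0588514  -233.42643797   44.        ]]
eraser [[378.557063   -77.04134761   6.        ]] stapler [[404.56377969 186.61690271  20.        ]] pad [[ 373.68457346 -279.94507969   15.        ]] mug [[420.50859176 354.55003076  50.        ]]
```

Run:
```python
from h import *
import pickle
V={}
def snap(k):
    o=get_obs(); im=get_image('wrist'); cv2.imwrite(f'pics/b_{k}.png',im[:,:,::-1]); V[k]=(cam('wrist',o))
    print(k,o['t'],o['tcp_pos'].round(1),o['ee_rot'].round(2))
goto([545,-10,190],[180,0,0]); wait(.3); snap('rest')
goto([545,-290,140],[180,0,0]); wait(.3); snap('press')
pickle.dump(V,open('V.pkl','wb'))
```

```text
rest 1.8 [546.4 -10.1 191. ] [ 1.7998e+02 -1.2000e-01  1.0000e-02]
press 3.25 [ 545.5 -288.9  140.4] [ 1.7999e+02 -3.0000e-02  1.0000e-01]
```

View pics/b_rest.png

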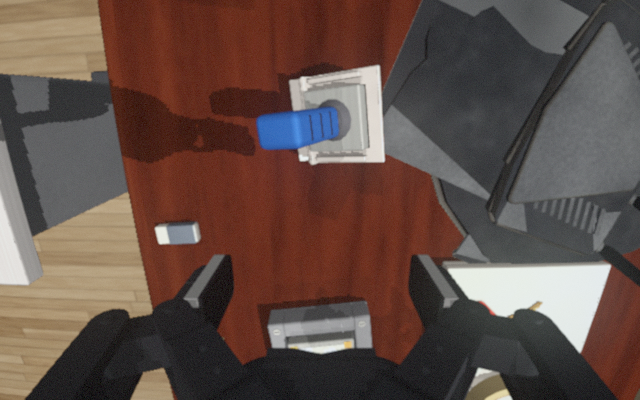

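View pics/b_press.png

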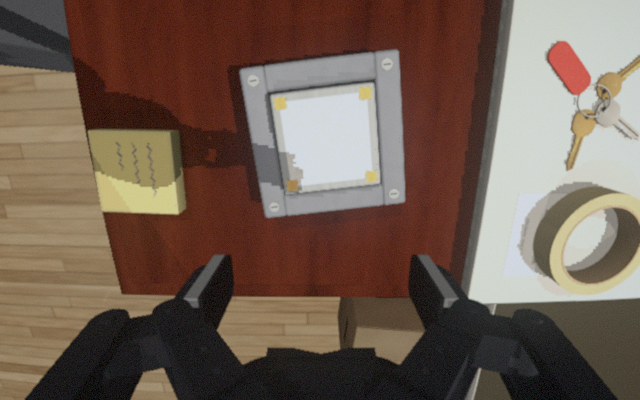

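Run:
```python
import cv2
a=cv2.imread('pics/a_side.png'); 
c=cv2.resize(a[170:260,300:400],None,fx=6,fy=6,interpolation=cv2.INTER_CUBIC); cv2.imwrite('pics/c1.png',c)
c=cv2.resize(a[260:350,340:460],None,fx=6,fy=6,interpolation=cv2.INTER_CUBIC); cv2.imwrite('pics/c2.png',c)
b=cv2.imread('pics/b_rest.png'); cv2.imwrite('pics/c3.png',cv2.resize(b[40:200,200:390],None,fx=4,fy=3.7,interpolation=cv2.INTER_CUBIC))
b=cv2.imread('pics/b_press.png'); print(b.shape)
```

```text
(400, 640, 3)
```

View crops.

Base frame top corners are at about (241,70), (398,50), (405,203) and (267,217). I'll zoom in on the rest.

View pics/c1.png

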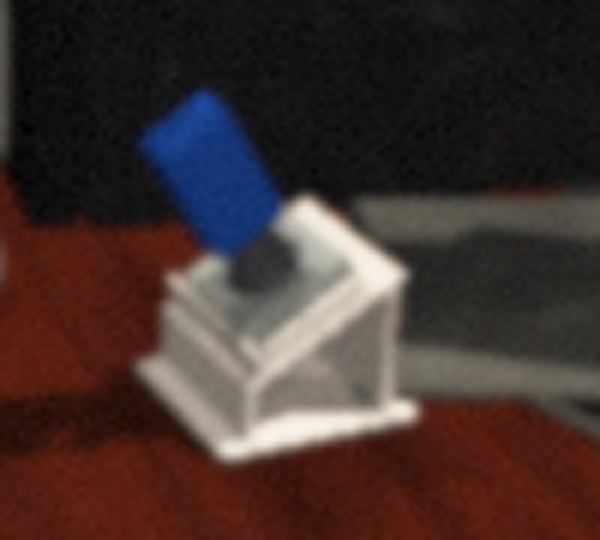

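View pics/c2.png

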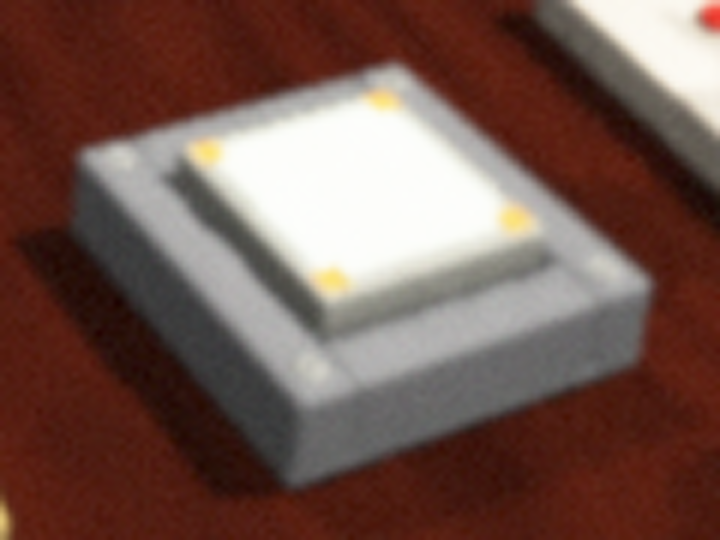

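View pics/c3.png

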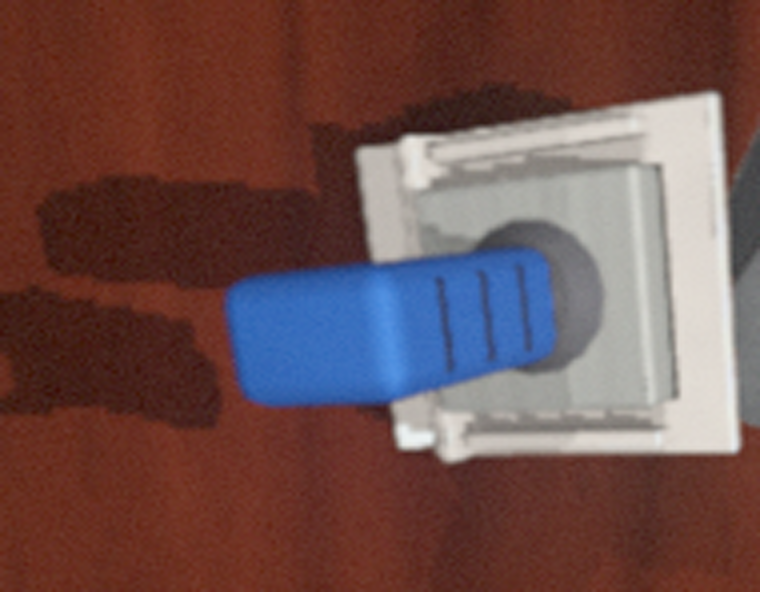

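```bash
cat > fit.py <<'E'
from h import *
import pickle
from scipy.optimize import least_squares
V=pickle.load(open('V.pkl','rb')); S=cam('side'); WR,WP=V['rest'],V['press']
def press(p,X): # x,y,yaw
    return np.float64(X)@Rn.from_euler('z',p[2]).as_matrix().T+[p[0],p[1],0]
def pres(p,X,lean=30,z=50): # foot underside pose
    R=(Rn.from_euler('z',p[2])*Rn.from_euler('y',-lean,degrees=True)).as_matrix()
    return np.float64(X)@R.T+[p[0],p[1],p[3] if len(p)>3 else z]
FR=[[-62,62,34],[62,62,34],[62,-62,34],[-62,-62,34]]
wp=[[241,69.5],[398,50],[405,203],[267,217]]
sp=[[353.3,285.8],[406.7,270.8],[448.7,307.5],[390,327.5]]
HP=[[-18,12,94],[-18,-12,94],[18,12,94],[18,-12,94],[27,27,0],[27,-27,0],[27,27,14],[27,-27,14]]
hw=[[230,280],[243,405],[383,266],[392,402],[661,165],[677,398],[638,165],[650,405]]
hw=[[200+u/4,40+v/3.7] for u,v in hw]
E
python3 - <<'E'
from fit import *
for nm,f in [('w',lambda p:(proj(WP,press(p,FR))-wp).ravel()),('s',lambda p:(proj(S,press(p,FR))-sp).ravel()),
  ('ws',lambda p:np.r_[(proj(WP,press(p,FR))-wp).ravel(),(proj(S,press(p,FR))-sp).ravel()])]:
    r=least_squares(f,[545,-245,.1]); print(nm,r.x[:2],np.degrees(r.x[2]),r.fun.round(1))
for z0 in ([565,55,.1],[565,55,.1,50]):
    r=least_squares(lambda p:(proj(WR,pres(p,HP))-hw).ravel(),z0); print(r.x,np.degrees(r.x[2]),r.fun.round(1).reshape(-1,2).tolist())
P=r.x
a=cv2.imread('pics/a_side.png');
def box(hx,hy,z0,z1): return [[sx*hx,sy*hy,z] for z in (z0,z1) for sx,sy in((-1,-1),(1,-1),(1,1),(-1,1))]
a=cv2.resize(a[170:260,300:400],None,fx=6,fy=6,interpolation=cv2.INTER_CUBIC)
for b in (box(27,27,0,14),box(18,12,34,94)):
    q=((proj(S,pres(P,b))-[300,170]+.5)*6).astype(int)
    for i in range(4):
        for u,v in((i,(i+1)%4),(i+4,(i+1)%4+4),(i,i+4)): cv2.line(a,tuple(map(int,q[u])),tuple(map(int,q[v])),(0,255,0),1)
cv2.imwrite('pics/d1.png',a)
print(-S['R'].T@S['t'])
E
```

```text
w [ 550.87164227 -240.34964476] 6.64663726678816 [-2.8 -1.   2.8 -1.5  2.   1.2 -2.   2.7]
s [ 549.12661866 -242.00288657] 6.371384079606563 [-0.9 -0.7  0.  -0.6  1.   0.  -0.2  0.6]
ws [ 550.69898211 -240.44186058] 6.601860486325411 [-2.9 -0.9  2.6 -1.3  1.7  1.4 -2.3  2.8 -0.5 -1.2  0.1 -1.1  1.3 -0.9
  0.5 -0.2]
[5.63940266e+02 5.36427600e+01 9.88222341e-02] 5.662096937442227 [[-4.9, -0.6], [-2.7, 1.1], [0.9, -1.4], [3.3, 1.0], [1.1, -0.6], [0.7, 0.7], [0.4, -0.8], [1.5, 1.5]]
[5.63709255e+02 5.32203873e+01 1.00131109e-01 4.16140614e+01] 5.737089970156996 [[-2.7, -0.3], [-0.7, 0.2], [1.5, -0.9], [3.7, -0.1], [-0.6, 0.5], [-0.9, -0.1], [-1.2, 0.4], [-0.1, 0.6]]
[ 240.37188606 -711.37384698  454.07332166]
```

View pics/d1.png

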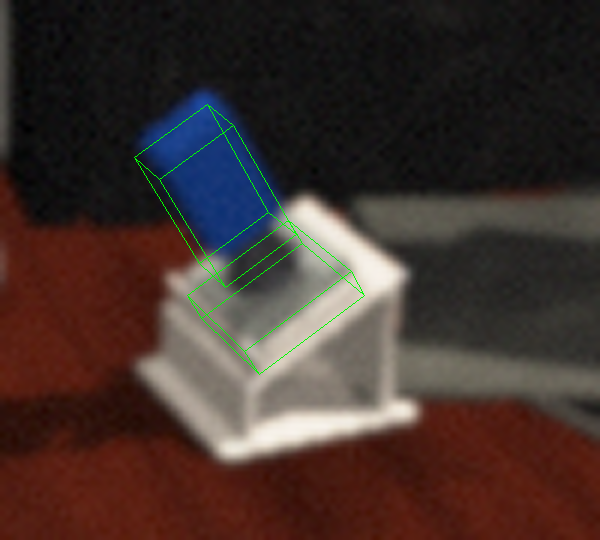

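```bash
cat >> fit.py <<'E'
def box(hx,hy,z0,z1): return [[sx*hx,sy*hy,z] for z in (z0,z1) for sx,sy in((-1,-1),(1,-1),(1,1),(-1,1))]
def draw(a,C,off,sc,P,boxes,col=(0,255,0),**k):
  for b in boxes:
    q=((proj(C,pres(P,b,**k))-off+.5)*sc).astype(int)
    for i in range(4):
        for u,v in((i,(i+1)%4),(i+4,(i+1)%4+4),(i,i+4)): cv2.line(a,tuple(map(int,q[u])),tuple(map(int,q[v])),col,1)
PB=(box(27,27,0,14),box(18,12,34,94))
# rest frame solid check
E
python3 - <<'E'
from fit import *
# side points: foot top near corner (-27,-27,14) & others from c1
sHP=[[-18,12,94],[-18,-12,94],[18,12,94]]
P=[564,53.6,np.radians(5.9)]
a=cv2.imread('pics/a_side.png'); a=cv2.resize(a[170:260,300:400],None,fx=6,fy=6,interpolation=cv2.INTER_CUBIC); draw(a,S,[300,170],[6,6],P,PB)
b=cv2.imread('pics/c3.png'); draw(b,WR,[200,40],[4,3.7],P,PB)
cv2.imwrite('pics/e1.png',a[:,:]); cv2.imwrite('pics/e2.png',b)
E
```

```text
(no output)
```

View pics/e1.png

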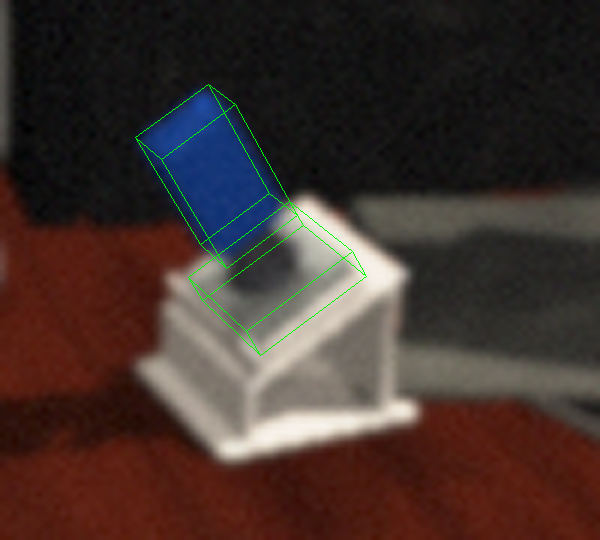

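View pics/e2.png

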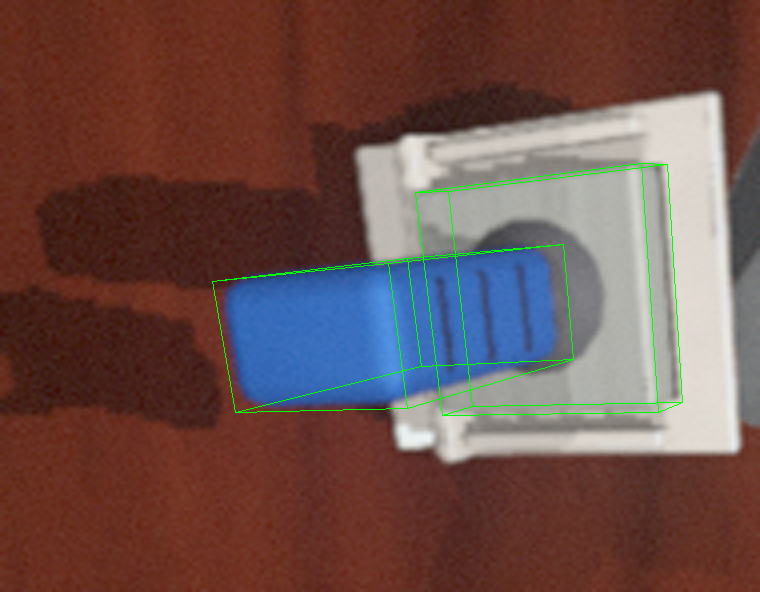

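The overlay matches within about 2 mm in both views. Presser foot is at about (563, 53.3, 50) with yaw 5.8°, and the base is at about (550, -241) with yaw 6.5°. Next is the grasp.

```bash
cat >> fit.py <<'E'
P0=[563.2,53.3,np.radians(5.8)]
def tool(p,lean,yawdeg,zfoot,up,flip=False):
    """TCP pose so that TCP lies 'up' mm above foot underside along presser z; p=(x,y) of foot"""
    R=(Rn.from_euler('z',yawdeg,degrees=True)*Rn.from_euler('y',-lean,degrees=True)).as_matrix()
    pos=np.array([p[0],p[1],zfoot])+R[:,2]*up
    z=-R[:,2]; x=R[:,1]*(-1 if flip else 1); y=np.cross(z,x)
    return pos, Rn.from_matrix(np.c_[x,y,z]).as_euler('xyz',degrees=True)
E
python3 - <<'E'
from fit import *
import station
print([n for n in dir(station) if not n.startswith('_')]); 
try: print(station.grasp_offset)
except Exception as e: print(e)
for fl in (0,1):
  for args in [((563,53),30,5.8,50,60),((563,53),30,5.8,50,160),((550,-241),0,6.5,44,60),((550,-241),0,6.5,120,60)]:
    p,e=tool(*args,flip=fl); print(fl,p.round(),e.round(1),solve_ik(p,e))
E
```

```text
['Unreachable', 'get_calibration', 'get_image', 'get_obs', 'goto', 'grasp_offset', 'grip', 'move_j', 'move_l', 'regions_of', 'sign_off', 'solve_ik', 'spot_in', 'wait']
18.700000000000003
0 [533.  50. 102.] [150.    0.   95.8] [  -5.34699464   -4.31487394  130.93409745   13.50534553   24.45081798
 -112.01691117]
0 [483.  45. 189.] [150.    0.   95.8] [  -7.04171841  -21.87063701  133.64734313   10.10806866   39.28628703
 -109.02383493]
0 [ 550. -241.  104.] [180.    0.   96.5] [ -30.35649942   17.32749643  101.13559185    0.           61.53691172
 -126.85649942]
0 [ 550. -241.  180.] [180.    0.   96.5] [ -30.35649942   12.21493426   98.43251307    0.           69.35255267
 -126.85649942]
1 [533.  50. 102.] [-150.     0.   -84.2] [ -5.34699464  -4.31487394 130.93409745  13.50534553  24.45081798
  67.98308883]
1 [483.  45. 189.] [-150.     0.   -84.2] [ -7.04171841 -21.87063701 133.64734313  10.10806866  39.28628703
  70.97616507]
1 [ 550. -241.  104.] [-180.     0.   -83.5] [-30.35649942  17.32749643 101.13559185   0.          61.53691172
  53.14350058]
1 [ 550. -241.  180.] [-180.     0.   -83.5] [-30.35649942  12.21493426  98.43251307   0.          69.35255267
  53.14350058]
```

Run:
```python
from fit import *
xy=P0[:2];F=True
p,e=tool(xy,30,5.8,50,150,F); goto(p,e); print(get_obs()['t'])
p,e=tool(xy,30,5.8,50,47,F); move_l(p,e,speed=100); wait(.3)
o=get_obs(); print(p.round(1),o['tcp_pos'].round(1),e.round(1),o['ee_rot'].round(2),o['wrist_force'].round(2),o['t'])
for n in('side','wrist'): cv2.imwrite(f'pics/f_{n}.png',get_image(n)[:,:,::-1])
a=cv2.imread('pics/f_side.png'); cv2.imwrite('pics/f_s.png',cv2.resize(a[130:270,270:430],None,fx=4,fy=4,interpolation=cv2.INTER_CUBIC))
```

```text
4.9167
[539.8  50.9  90.7] [540.   50.9  91.2] [-150.     0.   -84.2] [-1.4994e+02 -1.0000e-02 -8.4200e+01] [-0.03 -0.4   0.97] 6.4
```

View pics/f_s.png

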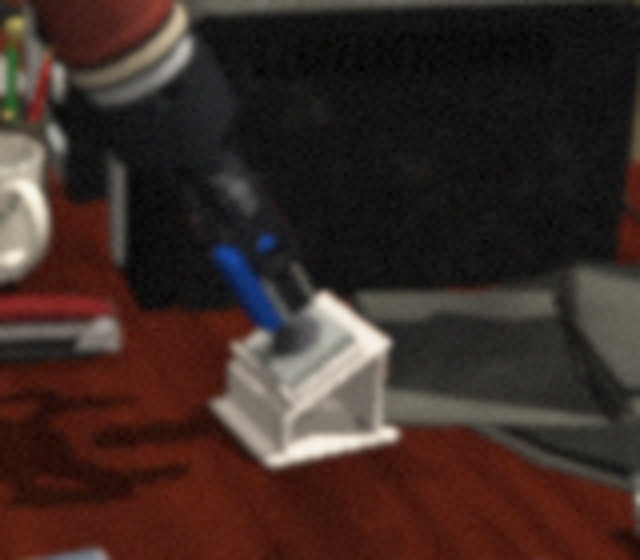

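View pics/f_wrist.png

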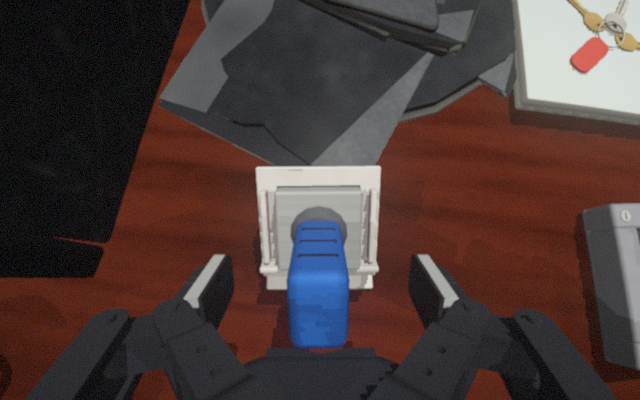

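The fingers straddle the handle centrally: handle at column 318, fingers at 215 and 428. Now I'll grip and lift along the slope's normal.

Run:
```python
from fit import *
xy=P0[:2];F=True
grip(15,squeeze=70); wait(.2)
o=get_obs(); print(o['tcp_pos'].round(1),o['ee_rot'].round(2),o['wrist_force'].round(2),o['moment'].round(2),o['grip_width'],o['t'])
np.save('grasp.npy',np.r_[o['tcp_pos'],o['ee_rot']])
p,e=tool(xy,30,5.8,50,47+80,F); move_l(p,e,speed=100); wait(.3)
o=get_obs(); print(o['tcp_pos'].round(1),o['wrist_force'].round(2),o['moment'].round(2),o['grip_width'],o['t'])
for n in('side','wrist'): cv2.imwrite(f'pics/g_{n}.png',get_image(n)[:,:,::-1])
a=cv2.imread('pics/g_side.png'); cv2.imwrite('pics/g_s.png',cv2.resize(a[90:270,270:430],None,fx=3,fy=3,interpolation=cv2.INTER_CUBIC))
```

```text
[539.9  51.   90.7] [-150.     0.   -84.2] [ 1.01  0.54 -0.63] [0.13 0.14 0.09] 23.371494251768947 7.2833
[499.8  46.9 159.4] [ 0.01 -0.1  -3.79] [-0.07  0.61  0.06] 23.40689010541722 8.5333
```

View pics/g_s.png

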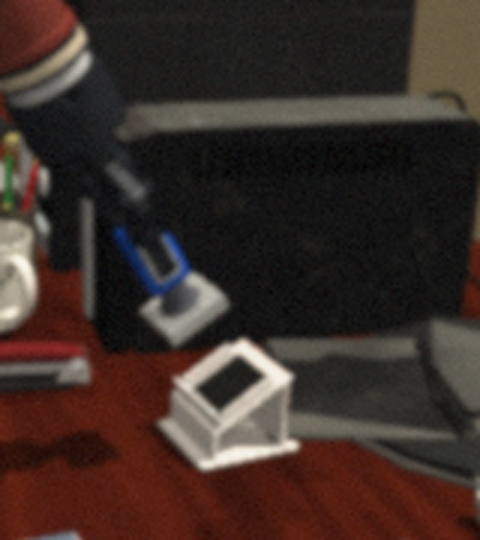

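View pics/g_wrist.png

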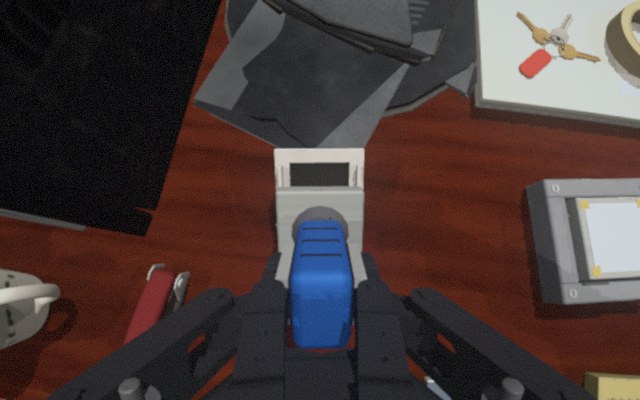

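The presser is held, with the foot still parallel to the sheet. I'll move it above the plate and upright it.

Run:
```python
from fit import *
F=True; xy=[550,-241]
p,e=tool(xy,0,6.5,110,47,F); goto(p,e)
p,e=tool(xy,0,6.5,60,47,F); move_l(p,e,speed=100); wait(.4)
o=get_obs(); print(p.round(1),o['tcp_pos'].round(1),o['ee_rot'].round(2),o['wrist_force'].round(2),o['moment'].round(2),o['grip_width'],o['t'])
for n in('side','wrist'): cv2.imwrite(f'pics/i_{n}.png',get_image(n)[:,:,::-1])
a=cv2.imread('pics/i_side.png'); c=cv2.resize(a[220:350,330:460],None,fx=4.5,fy=4.5,interpolation=cv2.INTER_CUBIC)
draw(c,S,[330,220],[4.5,4.5],[o['tcp_pos'][0],o['tcp_pos'][1],np.radians(6.5)],PB,lean=0,z=o['tcp_pos'][2]-47)
cv2.imwrite('pics/i_s.png',c)
```

```text
[ 550. -241.  107.] [ 550.3 -241.2  107.5] [-1.7996e+02 -3.0000e-02 -8.3510e+01] [-0.84  0.03 -2.93] [ 0.05 -0.01 -0.  ] 23.17179917242326 10.8083
```

View pics/i_s.png

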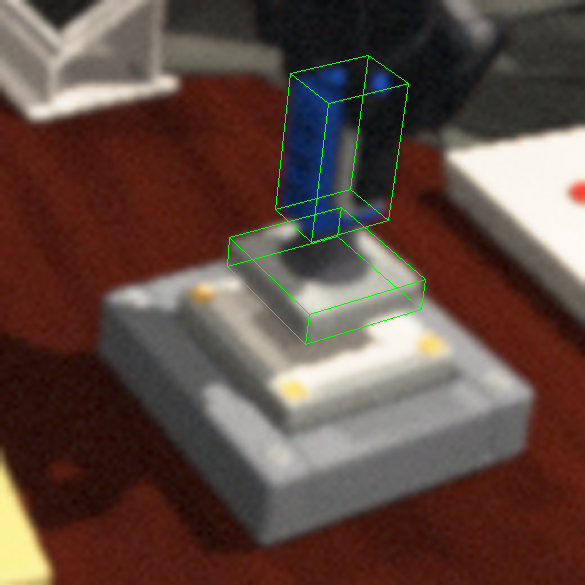

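View pics/i_wrist.png

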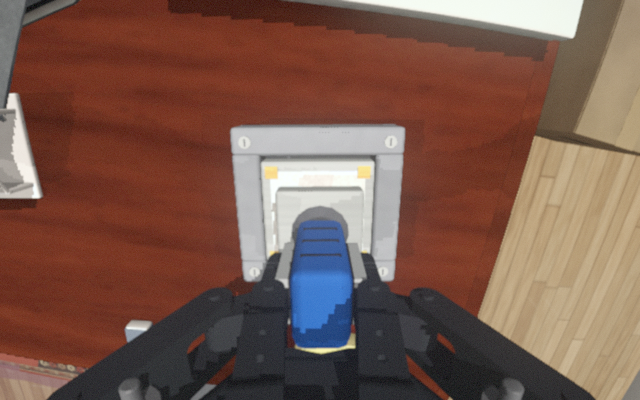

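The foot overlay matches, and the foot is centred over the plate (foot columns 276–365 inside plate columns 262–375). Now pressing under force control.

Run:
```python
from fit import *
F=True; xy=[550,-241]
b=get_obs()['wrist_force'][2]
def st(zf,sp=40):
    p,e=tool(xy,0,6.5,zf,47,F); move_l(p,e,speed=sp); wait(.1); o=get_obs()
    print(zf,o['tcp_pos'].round(1),o['ee_rot'].round(2),(o['wrist_force'][2]-b).round(1),o['moment'].round(2),round(o['t'],2)); return o['wrist_force'][2]-b
for z in (48,44,40,37,35.5,34.5,34,33.5,33,32.5,32,31.5,31,30.5,30,29):
    f=st(z)
    if f>22: break
wait(.4)
o=get_obs(); print((o['wrist_force']-[0,0,b]).round(1),o['tcp_pos'].round(1),o['ee_rot'].round(2),o['t'])
cv2.imwrite('pics/j_side.png',get_image('side')[:,:,::-1])
a=cv2.imread('pics/j_side.png'); c=cv2.resize(a[220:350,330:460],None,fx=4.5,fy=4.5,interpolation=cv2.INTER_CUBIC); cv2.imwrite('pics/j_s.png',c)
```

```text
48 [ 550.1 -241.    95. ] [-180.    -0.   -83.5] 0.3 [ 0.   -0.05  0.01] 11.46
44 [ 550.1 -241.1   91.2] [-1.7999e+02 -1.0000e-02 -8.3500e+01] 0.0 [-0.03 -0.11  0.  ] 11.81
40 [ 550.5 -241.3   87.8] [-1.7994e+02 -4.0000e-02 -8.3500e+01] 5.1 [0.03 0.06 0.03] 12.16
37 [ 550.5 -241.3   84.7] [-1.7994e+02 -5.0000e-02 -8.3500e+01] 9.2 [0.05 0.08 0.  ] 12.51
35.5 [ 550.6 -241.3   83.3] [-1.7994e+02 -4.0000e-02 -8.3500e+01] 9.5 [0.17 0.15 0.01] 12.86
34.5 [ 550.6 -241.3   82.5] [-1.7994e+02 -4.0000e-02 -8.3500e+01] 9.3 [ 0.09  0.25 -0.08] 13.21
34 [ 550.6 -241.3   82. ] [-1.7994e+02 -4.0000e-02 -8.3500e+01] 9.8 [ 0.1   0.24 -0.07] 13.56
33.5 [ 550.6 -241.3   81.6] [-1.7995e+02 -4.0000e-02 -8.3500e+01] 10.4 [ 0.14  0.32 -0.  ] 13.91
33 [ 550.6 -241.3   81.2] [-1.7994e+02 -4.0000e-02 -8.3500e+01] 10.8 [ 0.2   0.3  -0.02] 14.26
32.5 [ 550.6 -241.3   80.9] [-1.7994e+02 -4.0000e-02 -8.3490e+01] 12.0 [0.19 0.38 0.04] 14.61
32 [ 550.7 -241.4   80.9] [-1.7995e+02 -4.0000e-02 -8.3500e+01] 13.7 [0.35 0.51 0.02] 14.96
31.5 [ 550.7 -241.4   80.9] [-1.7996e+02 -4.0000e-02 -8.3490e+01] 16.4 [0.42 0.69 0.03] 15.31
31 [ 550.7 -241.4   80.8] [-1.7996e+02 -3.0000e-02 -8.3490e+01] 18.3 [0.45 0.87 0.02] 15.66
30.5 [ 550.8 -241.4   80.8] [-1.7996e+02 -3.0000e-02 -8.3490e+01] 20.4 [0.61 0.94 0.05] 16.01
30 [ 550.8 -241.4   80.7] [-1.7997e+02 -3.0000e-02 -8.3480e+01] 21.3 [0.69 1.12 0.05] 16.36
29 [ 551.  -241.4   80.7] [-1.7997e+02 -3.0000e-02 -8.3480e+01] 25.5 [0.86 1.44 0.03] 16.71
[-7.   4.2 25.6] [ 551.  -241.4   80.7] [-1.7997e+02 -3.0000e-02 -8.3480e+01] 17.1083
```

View pics/j_s.png

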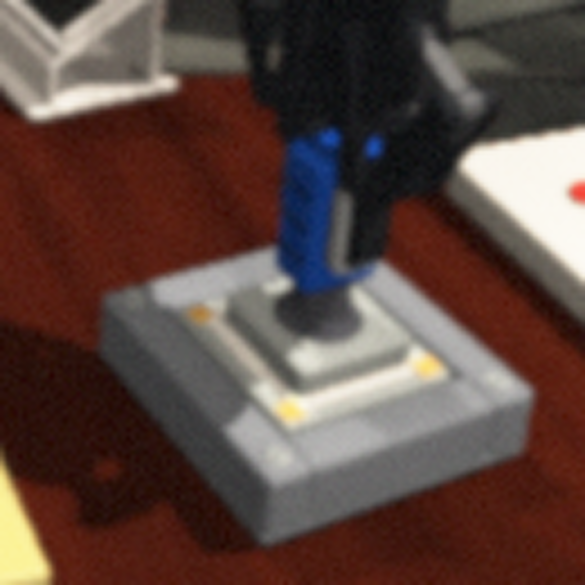

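The plate is flush and at its hard stop: TCP z stays at 80.8 while the force climbs from 12 to 25 N. I'll ease the force, hold a bit longer, lift and check for slip in the grip.

Run:
```python
from fit import *
F=True; xy=[550,-241]
def st(zf,sp=40):
    p,e=tool(xy,0,6.5,zf,47,F); move_l(p,e,speed=sp); 
st(31.2,20); wait(1.0); o=get_obs(); print(o['wrist_force'].round(1),o['moment'].round(2),o['tcp_pos'].round(1))
st(60,50); wait(.4); o=get_obs(); print(o['wrist_force'].round(1),o['moment'].round(2),o['tcp_pos'].round(1),o['grip_width'],o['t'])
for n in('side','wrist'): cv2.imwrite(f'pics/k_{n}.png',get_image(n)[:,:,::-1])
a=cv2.imread('pics/k_side.png'); c=cv2.resize(a[220:350,330:460],None,fx=4.5,fy=4.5,interpolation=cv2.INTER_CUBIC)
draw(c,S,[330,220],[4.5,4.5],[o['tcp_pos'][0],o['tcp_pos'][1],np.radians(6.5)],PB,lean=0,z=o['tcp_pos'][2]-47)
cv2.imwrite('pics/k_s.png',c)
```

```text
[-3.5  2.2 13.6] [ 0.5   0.76 -0.02] [ 550.7 -241.3   80.8]
[-0.2 -0.8 -3.2] [-0.    0.   -0.03] [ 549.9 -241.   106.9] 23.10025797243239 19.5417
```

View pics/k_s.png

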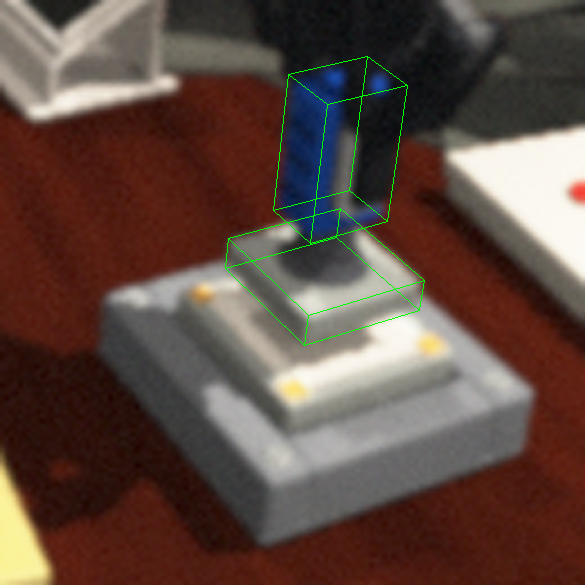

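View pics/k_wrist.png

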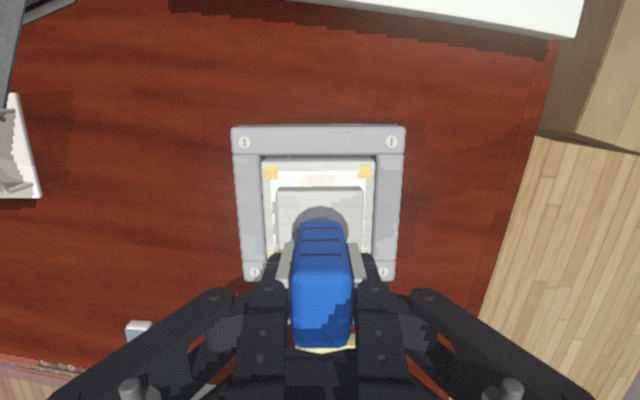

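There is no slip and the plate is back up. I'll return the presser along the reverse path, biased 3 mm uphill to clear the lip.

Run:
```python
from fit import *
F=True; xy=P0[:2]; yw=np.radians(5.8)
u=np.array([np.cos(yw)*.866,np.sin(yw)*.866,.5]); n=np.array([-np.cos(yw)*.5,-np.sin(yw)*.5,.866])
p,e=tool([550,-241],0,6.5,110,47,F); move_l(p,e,speed=150)
def pose(h,up=3):
    p,e=tool(xy,30,5.8,50,47+h,F); return p+u*up,e
goto(*pose(80)); move_l(*pose(12),speed=100); wait(.3)
o=get_obs(); b=o['wrist_force']; print(pose(12)[0].round(1),o['tcp_pos'].round(1),b.round(2),o['t'])
for h in (6,3,1.5,.5,-.5,-1.5,-2.5,-3.5):
    move_l(*pose(h),speed=30); wait(.1); o=get_obs(); f=(o['wrist_force']-b)
    print(h,o['tcp_pos'].round(1),f.round(1),o['moment'].round(2),round(f@n,1),round(o['t'],2))
    if f@n>4: break
for k in('side','wrist'): cv2.imwrite(f'pics/l_{k}.png',get_image(k)[:,:,::-1])
a=cv2.imread('pics/l_side.png'); cv2.imwrite('pics/l_s.png',cv2.resize(a[150:260,290:410],None,fx=5,fy=5,interpolation=cv2.INTER_CUBIC))
```

```text
[536.4  50.6 102.6] [536.7  50.6 103.3] [ 0.3   0.11 -2.68] 22.3833
6 [539.3  50.9  97.2] [-0.4 -0.1 -0.1] [-0.08  0.6   0.04] 0.1 22.83
3 [540.9  51.   94.7] [-0.1 -0.6 -0.7] [-0.05  0.57 -0.03] -0.5 23.18
1.5 [541.7  51.1  93.5] [-0.2 -0.2 -1. ] [-0.04  0.56 -0.02] -0.8 23.53
0.5 [542.2  51.1  92.6] [-0.1 -1.1  0.3] [-0.1   0.61  0.01] 0.4 23.88
-0.5 [542.6  51.3  92.2] [-5.5 -0.5  5.3] [-0.17  0.83 -0.07] 7.4 24.23
```

View pics/l_s.png

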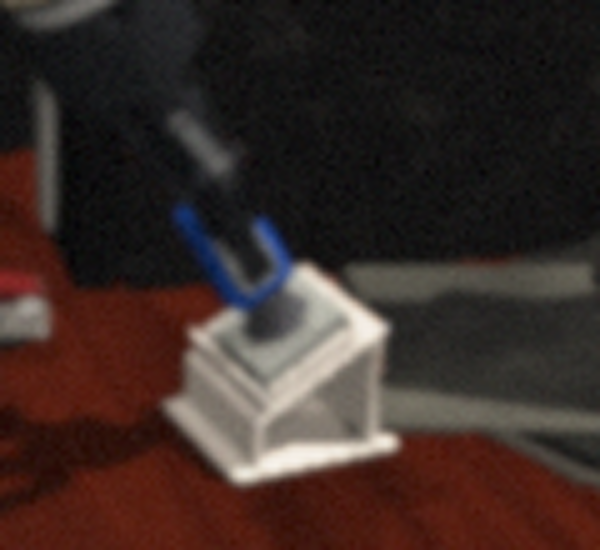

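View pics/l_wrist.png

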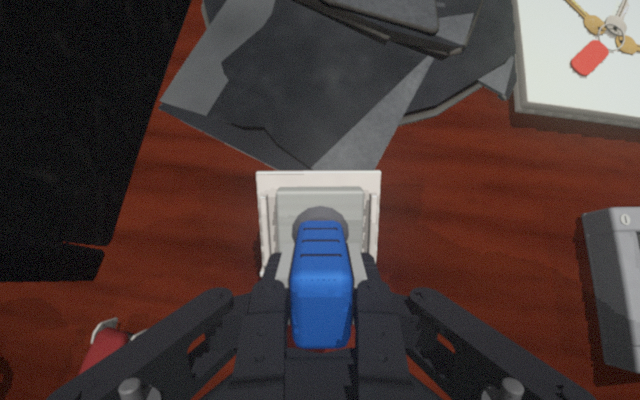

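It is seated flat between the side lips. I'll slide it gently downhill to the lip, release and withdraw.

Run:
```python
from fit import *
F=True; xy=P0[:2]; yw=np.radians(5.8)
u=np.array([np.cos(yw)*.866,np.sin(yw)*.866,.5])
def pose(h,up=3):
    p,e=tool(xy,30,5.8,50,47+h,F); return p+u*up,e
move_l(*pose(-.2,.7),speed=20); wait(.2); o=get_obs(); print(o['wrist_force'].round(1),o['tcp_pos'].round(1))
grip(85); wait(.4)
o=get_obs(); print(o['wrist_force'].round(1),o['grip_width'])
move_l(*pose(110,.7),speed=120); wait(.3)
o=get_obs(); print(o['tcp_pos'].round(1),o['wrist_force'].round(1),o['t'])
goto([545,-10,190],[180,0,0]); wait(.6)
for k in('side','wrist'): cv2.imwrite(f'pics/m_{k}.png',get_image(k)[:,:,::-1])
a=cv2.imread('pics/m_side.png'); c=cv2.resize(a[170:260,300:400],None,fx=6,fy=6,interpolation=cv2.INTER_CUBIC)
draw(c,S,[300,170],[6,6],P0,PB); cv2.imwrite('pics/m_s.png',c)
cv2.imwrite('pics/m_c2.png',cv2.resize(a[260:350,340:460],None,fx=6,fy=6,interpolation=cv2.INTER_CUBIC))
d=cv2.absdiff(a,cv2.imread('pics/a_side.png')).max(2); cv2.imwrite('pics/m_d.png',d*3)
```

```text
[-5.3 -0.1  2.5] [540.4  51.   90.9]
[0.8 0.1 0. ] 84.55187056943961
[485.5  45.5 185.7] [0.2 0.2 0. ] 27.1917
```

View pics/m_s.png

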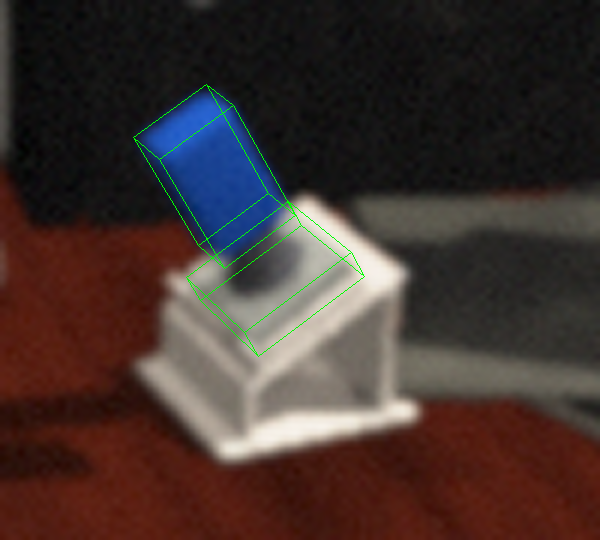

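View pics/m_wrist.png

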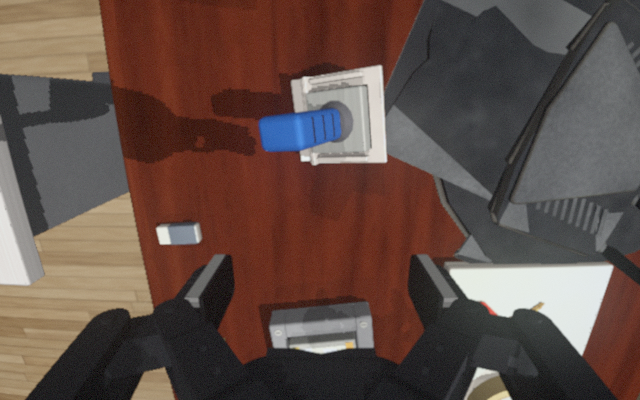

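View pics/m_side.png

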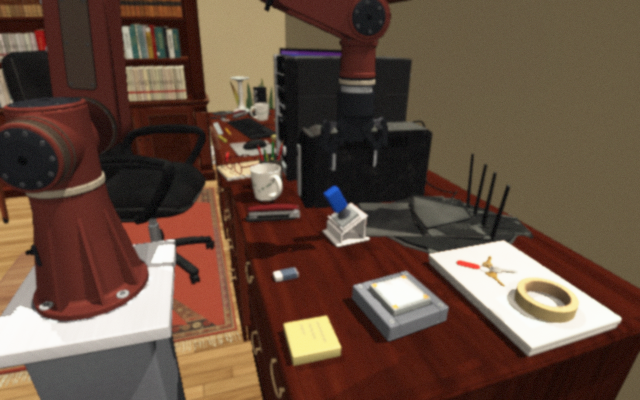

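View pics/m_c2.png

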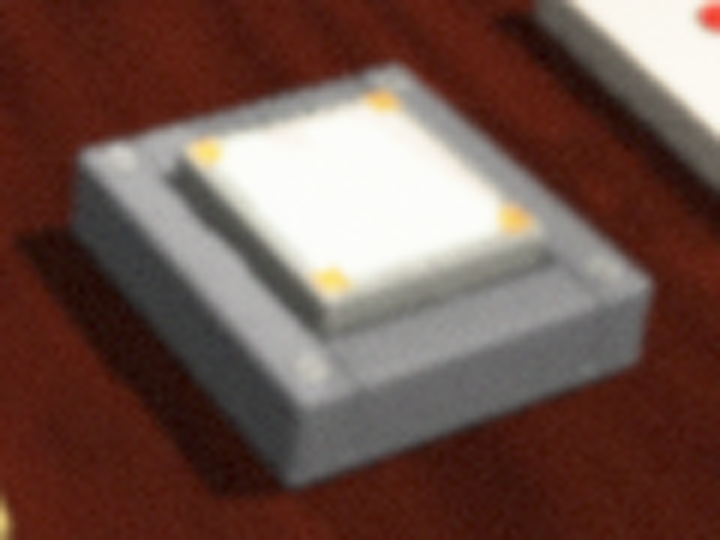

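The presser is back as it stood (handle at (300,130) in the wrist view, same as before), the plate is up again, and the bystanders haven't moved.

```bash
python3 -c "
from station import *
print(get_obs()['t'],get_obs()['wrist_force']); sign_off()"
```

```text
29.1417 [ 0.24028732 -0.32217999  0.47419595]
the job is handed in; nothing more can be done
```

I pressed the card flat with the presser, put the presser back on its sloped rest and released it. I handed the job in at about 29 s; the hand-in gives no verdict.

- **Pressing:** The plate reached its hard stop. The TCP height stopped changing (80.8 mm) while the force rose from 12 to 25 N. I held it there for more than 3 s, and the side picture showed the plate level and flush with the frame.
- **Grip:** The overlay after lifting showed no slip in the fingers.
- **Return:** The final pictures show the presser on the rest where it started, to within about a pixel. The plate is up, and the stapler, mug, sticky notes and eraser have not visibly moved.
- **Robot:** The arm is clear, with wrist force near zero at sign-off.
- **Disagreement:** At first the wrist camera's fit of the presser came out about 8 mm too low. The side view agreed with the given 50 mm seat height, so I used that.

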